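# Line up the camera lenses in the tray by height

### The job

Put the four camera lenses from the desk mat into the wells of the oak lens tray in order of height, one to a well: the shortest in the well next to the camera, rising to the tallest at the far end. Keep the lenses upright, set each one gently down onto the felt, and leave the camera where it stands.

Things in the scene. Friction and masses are not known exactly. Their poses are not given: they have to be found in the camera images.
- lens_46: Black camera lens, capped, standing upright on its rear cap. Loose, round about its z. Origin: centre of its underside. The shortest: 46 mm tall. Rear cap 55 mm in diameter, 11 mm high, then a bright 3 mm mount ring; ribbed barrel 60 mm in diameter from 14 to 37 mm up (grip there, fingers' middle about 27 mm up), front cap 57 mm. About 0.17 kg. At first on the 3 mm thick desk mat.
- lens_70: Black camera lens, capped, standing upright on its rear cap. Loose, round about its z. Origin: centre of its underside. The second shortest: 70 mm tall. Rear cap 55 mm in diameter, 11 mm high, then a bright 3 mm mount ring; ribbed ring 62 mm in diameter from 34 to 60 mm up (grip there, about 47 mm up), the rest 58 to 60 mm. About 0.26 kg. At first on the 3 mm thick desk mat.
- lens_98: Black camera lens, capped, standing upright on its rear cap. Loose, round about its z. Origin: centre of its underside. The second tallest: 98 mm tall. Rear cap 55 mm in diameter, 11 mm high, then a bright 3 mm mount ring; wide ribbed ring 64 mm in diameter from 58 to 88 mm up (grip there, about 73 mm up), the rest 60 to 63 mm. About 0.38 kg. At first on the 3 mm thick desk mat.
- lens_130: Black camera lens, capped, standing upright on its rear cap. Loose, round about its z. Origin: centre of its underside. The tallest: 130 mm tall. Rear cap 55 mm in diameter, 11 mm high, then a bright 3 mm mount ring; wide ribbed ring 63 mm in diameter from 74 to 116 mm up (grip there, about 95 mm up), a 64 mm collar above, else 58 to 62 mm. About 0.48 kg. At first on the 3 mm thick desk mat.
- tray: Fixed oak lens tray lying flat on the desk, 112 mm (its x) by 396 mm (its y, the row of wells) by 14 mm high; four round wells in a row along its y, 92 mm from centre to centre. Origin: centre of its underside.
- well_a: Felt floor of a round well in the tray, the one at y = -138 mm in the tray's frame. The well is 80 mm in diameter and its felt floor lies 8 mm above the desk, 6 mm below the tray's top. Origin: centre of the felt's upper face; axes as the tray's.
- well_b: Felt floor of a round well in the tray, the one at y = -46 mm in the tray's frame. The well is 80 mm in diameter and its felt floor lies 8 mm above the desk, 6 mm below the tray's top. Origin: centre of the felt's upper face; axes as the tray's.
- well_c: Felt floor of a round well in the tray, the one at y = 46 mm in the tray's frame. The well is 80 mm in diameter and its felt floor lies 8 mm above the desk, 6 mm below the tray's top. Origin: centre of the felt's upper face; axes as the tray's.
- well_d: Felt floor of a round well in the tray, the one at y = 138 mm in the tray's frame. The well is 80 mm in diameter and its felt floor lies 8 mm above the desk, 6 mm below the tray's top. Origin: centre of the felt's upper face; axes as the tray's.
- camera: Camera body without a lens, 124 mm wide (its y), about 60 mm deep, 88 mm tall, standing on the desk off one end of the tray, 285 mm from the tray's middle (a battery charger, a white box 39 mm tall, stands off the other end). Loose, 0.55 kg. Origin: centre of its underside.
Things that resemble listed ones, but are neither listed nor needed, are in the scene too. What is shaped like the camera but red is not meant. Leave any yellow look-alike of the lens_130 alone.

How it is judged (in metres and radians):
At the end, for the whole second after the job is handed in: Counting from the well next to the camera, the 46, 70, 98 and 130 mm lenses stand in the four wells in that order, each upright (within 0.05 rad), its underside on the felt (within 3 mm) and within 14 mm of the well's centre, released and at rest (((y of camera in the frame of tray above 0 m and horizontal distance between lens_46 and well_d below 0.014 m and z of lens_46 in the frame of well_d between -0.004 and 0.003 m and horizontal distance between lens_70 and well_c below 0.014 m and z of lens_70 in the frame of well_c between -0.004 and 0.003 m and horizontal distance between lens_98 and well_b below 0.014 m and z of lens_98 in the frame of well_b between -0.004 and 0.003 m and horizontal distance between lens_130 and well_a below 0.014 m and z of lens_130 in the frame of well_a between -0.004 and 0.003 m) or (y of camera in the frame of tray below 0 m and horizontal distance between lens_46 and well_a below 0.014 m and z of lens_46 in the frame of well_a between -0.004 and 0.003 m and horizontal distance between lens_70 and well_b below 0.014 m and z of lens_70 in the frame of well_b between -0.004 and 0.003 m and horizontal distance between lens_98 and well_c below 0.014 m and z of lens_98 in the frame of well_c between -0.004 and 0.003 m and horizontal distance between lens_130 and well_d below 0.014 m and z of lens_130 in the frame of well_d between -0.004 and 0.003 m)) and angle between each of lens_46, lens_70, lens_98, lens_130's own z axis and vertical below 0.05 rad and linear speed of each of lens_46, lens_70, lens_98, lens_130 below 0.02 m/s and angular speed of each of lens_46, lens_70, lens_98, lens_130 below 0.2 rad/s); the robot touches nothing.
It fails at once if a lens is tipped over (more than 0.5 rad from upright) (angle between any of lens_46, lens_70, lens_98, lens_130's own z axis and vertical above 0.5 rad).
It fails at once if the camera is pushed more than 20 mm from where it stood (distance of camera from where it was at the start of the episode above 0.02 m).
It fails at once if a lens is dropped or banged into the tray (more than 60 N between lens and tray) (contact force between any of lens_46, lens_70, lens_98, lens_130 and tray above 60 N).
It also fails if it takes over 99 s, if anything falls off the work surface, if the arm or the gripper's body presses on something with over 40 N, if the wrist force passes 120 N, or if a joint passes its speed limit or range.

### The arm

A 7-joint arm with a two-finger parallel gripper is mounted at the origin on the work surface. World frame = base frame: x ahead of the robot, y to its left, z up, the work surface at z = 0. Lengths are in mm, angles in rad, forces in N, time in s.
With the tool pointing down it reaches from about 400 to 875 mm from the base axis. Payload 4.4 kg.
Tool frame: the origin (TCP) lies on the centre line of the jaws, within the pads' length; the fingertips stand 25 mm ahead of it and the grasp point (between the pads) lies 6 mm ahead of it (ctrl.finger_overhang is the distance from the TCP to the fingertips, in mm); z points along the fingers, y is the line along which they close (so a half turn about z gives the same grasp; the last joint's range is limited). The gripper opens to 85 mm and grips with 20 to 120 N. Pads are 22 mm wide; open, the fingers measure 114 mm over their backs; the gripper's body (76 mm by 85 mm) begins 54 mm behind the grasp point. The pads swing forward as they close: fully open they stand 13 mm farther back than shut.
Start: joints at [1.145, 0.628, 0.038, 1.517, -0.027, 0.996, -0.02], TCP at [228.884, -608.383, 256.313] pointing down, gripper open.
Joint ranges: [-3.06, 3.06], [-0.37, 2.12], [-1.25, 1.32], [0.18, 2.47], [-1.1, 4.24], [0.23, 1.98], [-2.94, 2.94]. Speed limits (rad/s): [2.57, 2.57, 3.14, 3.14, 3.14, 3.14, 3.14].

### API

Orientations are given as [roll, pitch, yaw] about the fixed x, y, z axes, in that order (R = Rz(yaw) Ry(pitch) Rx(roll)).
In Python, from cell import ctrl gives the robot as it stands. The module is installed in compiled form; this text tells all that it offers.
- The arm moves only by the tool play_rows, never from a script. Its argument "targets" is a list of rows, each a list of 5 numbers: the closure, from 0 (fully open) to 1 (shut), then the shift along the tool's x, y, z in cm, then the turn about the tool's z in degrees. In form: [[gripper, dx, dy, dz, spin], ...]. A call has 1 to 10 rows; each row is the pose to reach, as a shift and turn from the pose commanded when the call began, along the tool's axes at that moment; what a row does not reach only later rows make up. A row lasts 1/10 s, in which the tool goes at most 50 mm and 8.59 degrees, less where a joint would pass 70% of its speed; a pose out of reach is approached as far as the arm can. A call with a gripper value outside its range is refused whole. The fingers move at their own pace and stop on an object; the grip force is fixed at half the most. Time passes only in rows, so rows that repeat a pose let the fingers close. It gives the time, the measured TCP pose, the force, the opening and the grip force at its end, in the units of the state.
- ctrl.read_state(): the state, without advancing time (a new reading comes with each control period).
- ctrl.get_image(name): name is "side" or "top" or "wrist"; returns (picture, depth): 480x640x3 uint8, red, green, blue; 480x640 float32, mm along the optical axis (not along the pixel's ray), 0 where there is no reading.
- ctrl.calibration(name): a dict with "vfov" (degrees; the focal length in pixels is half the picture's height over the tangent of half this angle, whatever the lens; pixels are square), "cx", "cy" (the principal point, pixels), "extrinsics" (4x4, takes a point from camera to world coordinates); the wrist camera has in their place "mount" (4x4, takes a point from camera to tool coordinates, whose origin is the TCP and whose axes are the flange's). Camera axes: x right, y down, z forward; pixel columns grow to the right and rows downward; lengths in mm; the calibration is good to about 2 mm. The wrist camera is an equidistant fisheye: a pixel r from the principal point sees the ray r / f radians off the axis. A picture is of the moment at which its call begins: read the wrist's pose just before it. calibration takes no time and is no camera call.
- ctrl.finish_job(): hands the job in; it is judged then, once.
Trained networks look in the newest picture that a camera, given by its name, has taken for a name from the list of things; names that differ only in an ending like _2 or _b are one class to them, and where a whole thing is asked for, a point or a joint stands for the part that bears it (a point fixed in the world has none). Each returns a list of dicts, best first, with "confidence" (0 to 1); they miss things now and then, are a little off and sometimes report something else, mostly with a low value. They report only what shows in the picture. A call takes as long as a camera call. They do not tell look-alikes from the thing itself.
- ctrl.search_frame(camera, name): "bbox" ([left, top, right, bottom] in pixels, round what is visible of it).
- ctrl.trace(camera, name): "pixels" (480x640 bool, what is visible of it) and "bbox" ([left, top, right, bottom] in pixels, round what is visible of it).
The state is a dict: "clock": time; "qpos": joint angles; "qd": joint speeds; "tau": joint torques, N m; "eef_pos": TCP position; "tool_rot": TCP orientation; "force": force on the tool from outside, world axes, zero at the start; "torque": the same for the moment, N m; "width": finger opening in mm; "gripper_force": force on a finger pad.
Only numpy, scipy, OpenCV 4.12 (cv2) and the standard library are available. Lean on these libraries where they do the work, as an engineer would, in place of code of your own. Each camera call takes 0.05 s, during which the arm holds its last target. There are 200 camera calls.

## Working session

There is one attempt and no reset: what is moved stays moved. The work goes in short steps, Python scripts to look and compute and a tool call to move; the robot and the scene stay as the last step left them, time stands still between calls to the robot, and variables do not carry over. Pictures are saved under pics/ and viewed, at most 14 in all, crops included, and the job is handed in when it is done.

Besides the shell and the picture viewer there is one more tool, called after "Request:" as name(argument=value, ...) on one line, values as JSON. play_rows: Moves the arm, as the interface text tells. Its arguments: {"type":"object","properties":{"targets":{"type":"array"}},"required":["targets"]}

```bash
mkdir -p pics
cat > h.py <<'E'
import numpy as np, cv2
from cell import ctrl
def save(n,im): cv2.imwrite('pics/'+n+'.png',im[:,:,::-1])
def world(cam,depth):
    c=ctrl.calibration(cam); f=240/np.tan(np.radians(c['vfov'])/2)
    v,u=np.mgrid[0:480,0:640]
    P=np.stack([(u-c['cx'])/f*depth,(v-c['cy'])/f*depth,depth],-1)
    E=np.array(c['extrinsics']); return P@E[:3,:3].T+E[:3,3]
E
python3 - <<'E'
from h import *
print(ctrl.read_state())
for c in ('top','side'):
    im,d=ctrl.get_image(c); save(c+'0',im); W=world(c,d); np.save(c+'W.npy',W)
    k=ctrl.calibration(c); print(c,k['vfov'],np.round(k['extrinsics'],2).tolist())
    for n in ('lens_46','lens_70','lens_98','lens_130','tray','camera'):
        for r in ctrl.trace(c,n)[:4]:
            m=r['pixels']&(d>0); p=W[m]; 
            if len(p)==0: continue
            z=np.percentile(p[:,2],97); t=p[p[:,2]>z-6]
            print(c,n,round(r['confidence'],2),[int(x) for x in r['bbox']],'topz',round(z),'topmid',np.round((t.min(0)+t.max(0))/2)[:2],'ext',np.round(np.ptp(t,axis=0))[:2])
E
```

```text
{'clock': 0.0, 'qpos': array([ 1.14518717,  0.62937142,  0.03841072,  1.51836576, -0.02700772,
        0.99627361, -0.02001384]), 'qd': array([-0.00047674, -0.00054261,  0.00082509, -0.00073445,  0.00133859,
        0.00096355,  0.00134576]), 'tau': array([-6.34006283e-04, -5.63392425e+01,  1.22633826e+00, -1.93441343e+01,
        1.10026274e-02,  1.05897576e-02, -3.35395221e-06]), 'eef_pos': array([ 228.70749117, -607.82464815,  255.37278433]), 'tool_rot': array([-3.13969140e+00,  1.45219979e-06,  3.59816431e-01]), 'force': array([-2.77746979e-01,  1.93870799e-04,  7.49861291e-01]), 'torque': array([-0.01533515, -0.03382285,  0.03329915]), 'gripper_force': 0.0, 'width': 85.3200541121212}
top 57.28638344453841 [[0.03, -0.98, 0.21, 338.23], [-1.0, -0.03, 0.0, 112.64], [0.0, -0.21, -0.98, 1096.53], [0.0, 0.0, 0.0, 1.0]]
top lens_46 0.88 [304, 277, 330, 303] topz 76 topmid [440. 118.] ext [56. 56.]
top lens_46 0.75 [392, 285, 412, 310] topz 52 topmid [432. -93.] ext [54. 55.]
top lens_46 0.72 [244, 273, 277, 300] topz 104 topmid [439. 245.] ext [57. 59.]
top lens_46 0.63 [499, 285, 548,
[... 2292 characters left out ...]
48, 230, 274, 272] topz 76 topmid [441. 116.] ext [58. 59.]
side lens_130 0.86 [293, 378, 336, 438] topz 135 topmid [ 458. -258.] ext [60. 62.]
side lens_130 0.8 [233, 178, 260, 226] topz 103 topmid [441. 243.] ext [59. 65.]
side lens_130 0.62 [262, 321, 297, 357] topz 52 topmid [433. -96.] ext [57. 58.]
side lens_130 0.55 [248, 230, 274, 272] topz 76 topmid [441. 116.] ext [58. 59.]
side tray 0.8 [318, 222, 451, 394] topz 16 topmid [652. -49.] ext [140. 401.]
side camera 0.88 [299, 120, 335, 169] topz 88 topmid [647. 397.] ext [43. 46.]
side camera 0.65 [318, 164, 352, 221] topz 88 topmid [639. 242.] ext [38. 42.]
side camera 0.61 [266, 83, 296, 134] topz 88 topmid [595. 584.] ext [40. 65.]
```

View pics/top0.png

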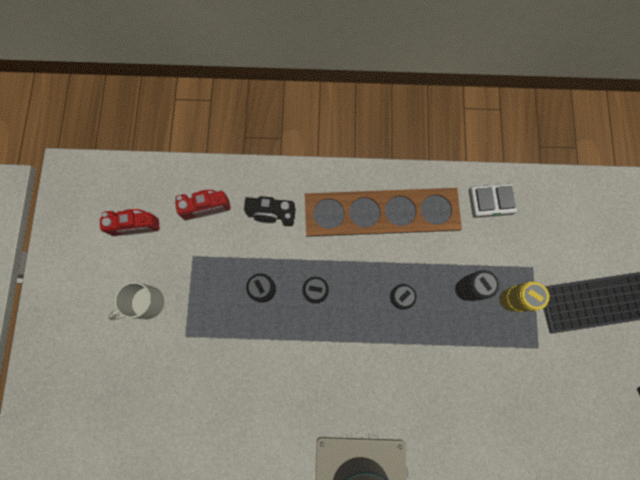

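View pics/side0.png

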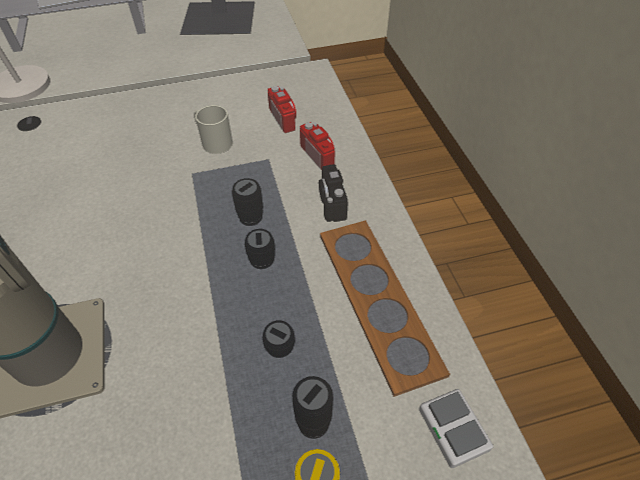

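The top and side views agree. The black camera is at top px (270,209), off the tray's +y end; the look-alike cameras at (203,203) and (129,220) are red. The lenses are at (404,297) = 46, (316,290) = 70, (261,288) = 98 and (480,285) = 130, and the yellow look-alike at (530,296) is to be left alone. Next I'll measure the wells and the 130 lens, and confirm in a crop.

Run:
```python
from h import *
for c,b in (('top',(300,183,466,240)),('side',(312,215,455,400))):
    W=np.load(c+'W.npy'); im=cv2.imread(f'pics/{c}0.png'); hsv=cv2.cvtColor(im,cv2.COLOR_BGR2HSV)
    m=np.zeros((480,640),np.uint8); m[b[1]:b[3],b[0]:b[2]]=1
    oak=((hsv[...,1]>90)&(m>0)).astype(np.uint8)
    p=W[oak>0]; p=p[np.abs(p[:,2]-15)<6]
    print(c,'tray rect',cv2.minAreaRect(p[:,:2].astype(np.float32)),'z',np.median(p[:,2]))
    fill=cv2.drawContours(np.zeros_like(oak),cv2.findContours(oak,cv2.RETR_EXTERNAL,cv2.CHAIN_APPROX_NONE)[0],-1,1,-1)
    n,l,s,_=cv2.connectedComponentsWithStats(((fill>0)&(oak==0)).astype(np.uint8))
    for i in range(1,n):
        if s[i,4]>150:
            q=W[l==i]; print(' well',np.round((q.min(0)+q.max(0))/2,1)[:2],'z',round(np.median(q[:,2]),1),'ext',np.round(np.ptp(q,axis=0))[:2])
    for nm,x,y,h in (('46',432,-94,49),('70',440,117,73),('98',440,244,101),('130',458,-258,133)):
        q=W[(np.hypot(W[...,0]-x,W[...,1]-y)<45)&(np.abs(W[...,2]-h-1)<7)]
        ctr,r=cv2.minEnclosingCircle(q[:,:2].astype(np.float32)); print(' lens',nm,np.round(ctr,1),'r',round(r,1),'z',round(np.median(q[:,2]),1))
    q=W[(np.abs(W[...,0]-680)<150)&(np.abs(W[...,1]+0)<500)]; q=q[np.abs(q[:,2])<7]; print('desk z',np.median(q[:,2]))
im=cv2.imread('pics/top0.png'); a=cv2.resize(im[180:320,230:560],None,fx=2.4,fy=2.4); cv2.imwrite('pics/crop.png',a)
```

```text
top tray rect ((650.100830078125, -47.96205139160156), (113.16703033447266, 395.50006103515625), 4.17999267578125) z 13.706625974603412
 well [519.9 -55.6] z 7.9 ext [363. 336.]
 well [513.2  36.2] z 7.8 ext [350. 153.]
 well [516.2  -9.9] z 7.9 ext [356. 245.]
 well [509.7  91. ] z 7.6 ext [343.  77.]
 lens 46 [432.5 -93.9] r 28.6 z 48.7
 lens 70 [440.6 117.7] r 29.9 z 72.6
 lens 98 [438.4 245.1] r 30.6 z 100.8
 lens 130 [ 457.2 -254.5] r 31.8 z 132.8
desk z -0.1423895861157689
side tray rect ((650.8734741210938, -46.84465026855469), (112.70201110839844, 399.2349853515625), 4.0915656089782715) z 13.75023681384232
 well [ 537.6 -203.7] z 7.8 ext [288. 670.]
 well [ 540.6 -250.2] z 7.9 ext [294. 577.]
 well [ 544.  -295.6] z 7.9 ext [301. 486.]
 well [ 547.5 -342. ] z 7.9 ext [308. 393.]
 lens 46 [434.6 -95.9] r 29.7 z 49.0
 lens 70 [442.8 116.4] r 30.8 z 72.9
 lens 98 [442.2 243. ] r 32.7 z 101.0
 lens 130 [ 458.3 -256.6] r 31.9 z 133.1
desk z -0.05947906409664938
```

View pics/crop.png

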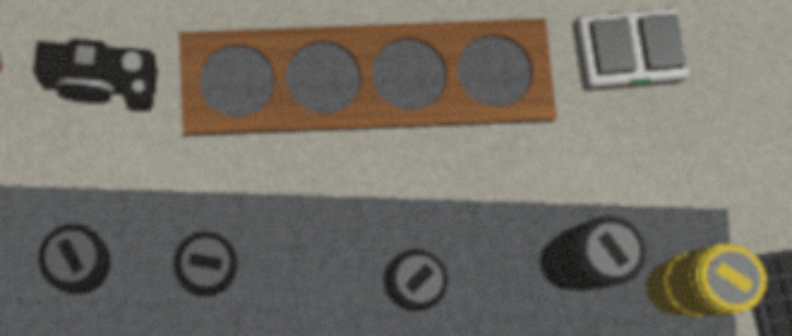

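The tray, wells and lenses agree between both views, and heights match the text. In the crop, the black 130 lens is at (612,250), left of the yellow one; the black camera is at (95,75) off the +y end. I'll start with the 130 lens, since it is nearest to the arm.

```bash
cat >> h.py <<'E'
def go(x,y,z,yawdeg=94):
    s=ctrl.read_state(); a=s['tool_rot'][2]; d=np.array([x,y,z])-s['eef_pos']
    t=np.array([np.cos(a)*d[0]+np.sin(a)*d[1], np.sin(a)*d[0]-np.cos(a)*d[1], -d[2]])/10
    sp=-(yawdeg-np.degrees(a)); sp=(sp+180)%360-180
    print('t',round(s['clock'],1),'cm',np.round(t,2),'spin',round(sp,1),'q7',round(s['qpos'][6],2),'pos',np.round(s['eef_pos'],1),'w',round(s['width'],1))
E
python3 -c "
from h import *
go(458,-256,255)"
```

```text
t 0.7 cm [ 33.85 -24.92   0.13] spin -73.4 q7 -0.02 pos [ 228.9 -608.4  256.3] w 85.4
```

Request:
play_rows(targets=[[0,33.8,-24.9,0,-73.4],[0,33.8,-24.9,0,-73.4],[0,33.8,-24.9,0,-73.4],[0,33.8,-24.9,0,-73.4],[0,33.8,-24.9,0,-73.4],[0,33.8,-24.9,0,-73.4],[0,33.8,-24.9,0,-73.4],[0,33.8,-24.9,0,-73.4],[0,33.8,-24.9,0,-73.4],[0,33.8,-24.9,0,-73.4]])

```text
clock: 1.7
eef_pos: [459.8, -252.9, 256.7]
tool_rot: [3.14, -0.001, 1.649]
force: [-0.4, -0.5, 0.2]
width: 85.5
gripper_force: 0.0
```

```bash
python3 -c "
from h import *
go(458,-256,104); im,d=ctrl.get_image('wrist'); save('wrist1',im)"
```

```text
t 1.7 cm [-0.3  -0.21 15.27] spin 0.5 q7 0.33 pos [ 459.8 -252.9  256.7] w 85.5
```

View pics/wrist1.png

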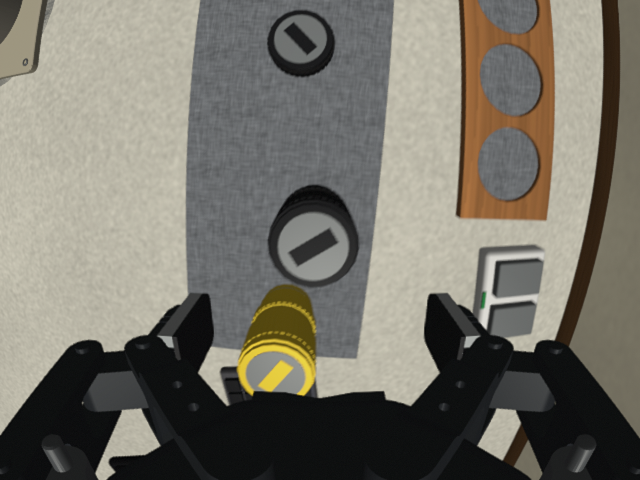

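The wrist view shows the black 130 lens's cap at (313,245), with the yellow one at (277,368) between the fingers in projection. I'll check the lens position through the wrist calibration.

```bash
cat >> h.py <<'E'
from scipy.spatial.transform import Rotation as Ro
def wproj(P):
    c=ctrl.calibration('wrist'); s=ctrl.read_state(); M=np.array(c['mount'])
    R=Ro.from_euler('xyz',s['tool_rot']).as_matrix()
    p=M[:3,:3].T@(R.T@(np.array(P)-s['eef_pos'])-M[:3,3])
    f=240/np.tan(np.radians(c['vfov'])/2); r=np.hypot(p[0],p[1]); th=np.arctan2(r,p[2])
    return np.round([c['cx']+f*th*p[0]/r,c['cy']+f*th*p[1]/r],1)
E
python3 -c "
from h import *
print(ctrl.calibration('wrist'))
print(wproj([458,-256,133]),wproj([433.5,-95,49]),wproj([660.5,-185,8])); go(458,-256,104)"
```

```text
{'vfov': 65.70646984690485, 'cx': 318.4229884572138, 'cy': 238.51383438579117, 'mount': array([[ 8.22687803e-04, -9.64687948e-01, -2.63394167e-01,
         6.61434201e+01],
       [ 9.99999562e-01,  9.11423469e-04, -2.14704047e-04,
        -6.82978450e-01],
       [ 4.47186032e-04, -2.63393875e-01,  9.64688274e-01,
        -1.17148903e+02],
       [ 0.00000000e+00,  0.00000000e+00,  0.00000000e+00,
         1.00000000e+00]])}
[319.2 239.8] [304.4  32.9] [512.1 158.2]
t 1.8 cm [-0.04 -0.02 15.24] spin 0.1 q7 0.32 pos [ 458.1 -255.5  256.4] w 85.4
```

Consistent within a few mm. I'll descend and grip.

Request:
play_rows(targets=[[0,0,0,4,0],[0,0,0,8,0],[0,0,0,11,0],[0,0,0,13.5,0],[0,0,0,15.2,0],[0,0,0,15.2,0],[0,0,0,15.2,0],[1,0,0,15.2,0],[1,0,0,15.2,0],[1,0,0,15.2,0]])

```text
clock: 2.75
eef_pos: [457.7, -257.2, 105.8]
tool_rot: [3.141, 0.002, 1.64]
force: [-1.8, -0.8, 5.8]
width: 62.4
gripper_force: 64.4
```

Request:
play_rows(targets=[[1,0,0,0,0],[1,0,0,0,0],[1,0,0,0,0],[1,0,0,0,0],[1,0,0,-0.7,0],[1,0,0,-1.5,0],[1,0,0,-2.5,0],[1,0,0,-4,0],[1,0,0,-5,0],[1,0,0,-5,0]])

```text
clock: 3.75
eef_pos: [458.6, -256.8, 156.0]
tool_rot: [3.139, 0.002, 1.641]
force: [1.1, -0.5, -4.6]
width: 61.9
gripper_force: 66.4
```

```bash
python3 -c "
from h import *
go(660.5,-185,154)"
```

```text
t 3.8 cm [ 5.75 20.64  0.2 ] spin 0.0 q7 0.25 pos [ 458.6 -256.8  156. ] w 61.9
```

Request:
play_rows(targets=[[1,0.5,1.5,0,0],[1,1.2,4.5,0,0],[1,2.2,8,0,0],[1,3.3,11.5,0,0],[1,4.2,15,0,0],[1,5,18,0,0],[1,5.5,19.8,0,0],[1,5.75,20.6,0,0],[1,5.75,20.6,0,0],[1,5.75,20.6,0,0]])

```text
clock: 4.75
eef_pos: [657.7, -184.9, 153.5]
tool_rot: [-3.139, 0.0, 1.641]
force: [-0.9, -0.6, -4.4]
width: 62.4
gripper_force: 67.1
```

Request:
play_rows(targets=[[1,0,0,0.7,0],[1,0,0,1.6,0],[1,0,0,2.5,0],[1,0,0,3.1,0],[1,0,0,3.5,0],[1,0,0,3.7,0],[1,0,0,3.9,0],[1,0,0,4.0,0],[1,0,0,4.0,0],[1,0,0,4.0,0]])

```text
clock: 5.75
eef_pos: [659.2, -184.5, 114.6]
tool_rot: [3.141, 0.0, 1.641]
force: [-0.3, -0.8, -4.3]
width: 62.3
gripper_force: 67.1
```

Run:
```python
from h import *
print(ctrl.read_state()['force']); go(660.5,-185,110.5)
im,d=ctrl.get_image('side'); cv2.imwrite('pics/s1.png',cv2.resize(im[300:440,340:500,::-1],None,fx=4,fy=4))
```

```text
[-0.29769774 -0.75474175 -4.33385544]
t 5.8 cm [-0.05  0.13  0.41] spin 0.0 q7 0.09 pos [ 659.2 -184.5  114.6] w 62.3
```

View pics/s1.png

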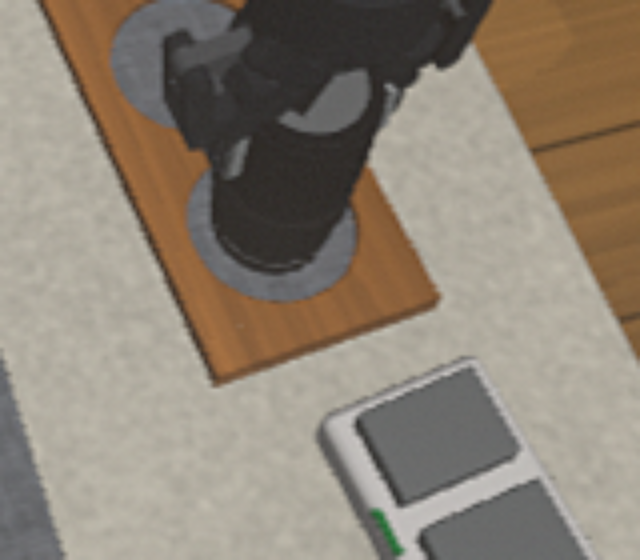

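The crop shows the lens just over the end well, its base at about (272,235) inside the well at (272,230). I'll lower gently by 1 mm steps.

Request:
play_rows(targets=[[1,0,0.1,0.1,0],[1,0,0.1,0.2,0],[1,0,0.1,0.25,0],[1,0,0.1,0.3,0],[1,0,0.1,0.35,0],[1,0,0.1,0.4,0],[1,0,0.1,0.4,0],[1,0,0.1,0.4,0]])

```text
clock: 6.6
eef_pos: [660.1, -184.5, 110.9]
tool_rot: [3.141, 0.0, 1.641]
force: [-2.3, 0.5, 1.9]
width: 62.1
gripper_force: 67.2
```

Contact is felt (force went from −4.4 to +1.9 N). I'll release and rise.

Request:
play_rows(targets=[[0.6,0,0,0,0],[0.3,0,0,0,0],[0,0,0,0,0],[0,0,0,0,0],[0,0,0,0,0],[0,0,0,-2,0],[0,0,0,-5,0],[0,0,0,-9,0],[0,0,0,-13,0],[0,0,0,-13,0]])

```text
clock: 7.6
eef_pos: [664.0, -185.0, 247.1]
tool_rot: [3.129, 0.003, 1.641]
force: [0.4, 0.2, -0.1]
width: 85.7
gripper_force: 0.0
```

Run:
```python
from h import *
go(433.5,-95,240)
```

```text
t 7.6 cm [ 10.58 -22.37   0.71] spin -0.0 q7 0.13 pos [ 664.  -185.   247.1] w 85.7
```

Request:
play_rows(targets=[[0,10.5,-22,0,0],[0,10.5,-22,0,0],[0,10.5,-22,0,0],[0,10.5,-22,0,0],[0,10.5,-22,0,0],[0,10.5,-22,0,0],[0,10.5,-22,0,0],[0,10.5,-22,0,0],[0,10.5,-22,0,0]])

```text
clock: 8.5
eef_pos: [434.7, -95.5, 240.3]
tool_rot: [3.14, -0.0, 1.64]
force: [0.8, 0.2, 0.8]
width: 85.4
gripper_force: 0.0
```

Run:
```python
from h import *
go(433.5,-95,36)
im,d=ctrl.get_image('side'); W=world('side',d)
q=W[(np.hypot(W[...,0]-660,W[...,1]+185)<50)&(np.abs(W[...,2]-138)<6)]
print(cv2.minEnclosingCircle(q[:,:2].astype(np.float32)),np.median(q[:,2]))
```

```text
t 8.5 cm [ 0.06 -0.11 20.43] spin -0.0 q7 0.02 pos [434.7 -95.5 240.3] w 85.4
((660.1635131835938, -184.8567352294922), 31.950908660888672) 138.15666813117105
```

The 130 lens stands at (660,−185) with its top at 138 = 8+130, well placed. Next is the 46 lens.

Request:
play_rows(targets=[[0,0,0,5,0],[0,0,0,10,0],[0,0,0,14,0],[0,0,0,17,0],[0,0,0,19,0],[0,0,0,20,0],[0,0,0,20.4,0],[0,0,0,20.4,0],[0,0,0,20.4,0],[1,0,0,20.4,0]])

```text
clock: 9.55
eef_pos: [433.8, -95.3, 36.5]
tool_rot: [3.141, 0.0, 1.64]
force: [0.6, 0.0, -0.4]
width: 73.0
gripper_force: 0.0
```

Request:
play_rows(targets=[[1,0,0,0,0],[1,0,0,0,0],[1,0,0,0,0],[1,0,0,0,0],[1,0,0,0,0],[1,0,0,-1,0],[1,0,0,-2.5,0],[1,0,0,-4,0],[1,0,0,-5,0],[1,0,0,-5,0]])

```text
clock: 10.55
eef_pos: [434.0, -95.4, 87.4]
tool_rot: [3.139, 0.001, 1.64]
force: [0.4, 0.2, -1.5]
width: 58.4
gripper_force: 64.5
```

Run:
```python
from h import *
go(640.5,90,86)
```

```text
t 10.6 cm [17.06 21.88  0.14] spin -0.0 q7 -0.53 pos [434.  -95.4  87.4] w 58.4
```

Request:
play_rows(targets=[[1,1.5,2,0,0],[1,4.5,5.5,0,0],[1,7,9,0,0],[1,9.5,12.5,0,0],[1,12.3,16,0,0],[1,14.6,18.8,0,0],[1,16.3,20.9,0,0],[1,17.1,21.9,0,0],[1,17.1,21.9,0,0],[1,17.1,21.9,0,0]])

```text
clock: 11.55
eef_pos: [638.6, 90.0, 85.2]
tool_rot: [-3.139, 0.001, 1.641]
force: [-0.5, -0.4, -0.9]
width: 58.1
gripper_force: 64.7
```

Request:
play_rows(targets=[[1,0,0,0.7,0],[1,0,0,1.6,0],[1,0,0,2.5,0],[1,0,0,3.1,0],[1,0,0,3.5,0],[1,0,0,3.7,0],[1,0,0,3.9,0],[1,0,0,4.0,0],[1,0,0,4.0,0],[1,0,0,4.0,0]])

```text
clock: 12.55
eef_pos: [639.9, 90.8, 46.6]
tool_rot: [3.141, -0.0, 1.641]
force: [0.0, -0.9, -1.7]
width: 58.4
gripper_force: 64.7
```

Run:
```python
from h import *
go(640.5,90.2,41.5)
```

```text
t 12.6 cm [-0.07  0.06  0.51] spin 0.0 q7 -0.63 pos [639.9  90.8  46.6] w 58.4
```

Request:
play_rows(targets=[[1,0,0,0.15,0],[1,0,0,0.25,0],[1,0,0,0.32,0],[1,0,0,0.38,0],[1,0,0,0.44,0],[1,0,0,0.48,0],[1,0,0,0.5,0],[1,0,0,0.5,0]])

```text
clock: 13.35
eef_pos: [639.7, 90.8, 42.2]
tool_rot: [3.141, 0.0, 1.641]
force: [-3.0, -0.1, 5.5]
width: 58.1
gripper_force: 65.3
```

Contact at +5.5 N. Release, rise and go over to the 70 lens.

Request:
play_rows(targets=[[0.6,0,0,0,0],[0.3,0,0,0,0],[0,0,0,0,0],[0,0,0,0,0],[0,0,0,0,0],[0,0,0,-2,0],[0,0,0,-5,0],[0,0,0,-9,0],[0,0,0,-12,0],[0,0,0,-12,0]])

```text
clock: 14.35
eef_pos: [642.6, 92.0, 166.1]
tool_rot: [3.133, -0.002, 1.641]
force: [0.6, 0.9, -0.4]
width: 85.5
gripper_force: 0.0
```

Run:
```python
from h import *
go(441.5,117,161)
```

```text
t 14.3 cm [  3.9  -19.88   0.51] spin 0.0 q7 -0.55 pos [642.6  92.  166.1] w 85.5
```

Request:
play_rows(targets=[[0,4,-19.7,0,0],[0,4,-19.7,0,0],[0,4,-19.7,0,0],[0,4,-19.7,0,0],[0,4,-19.7,0,0],[0,4,-19.7,0,0],[0,4,-19.7,0,0],[0,4,-19.7,0,0]])

```text
clock: 15.15
eef_pos: [442.1, 117.0, 161.2]
tool_rot: [3.14, -0.001, 1.639]
force: [-0.0, -0.7, -0.0]
width: 85.5
gripper_force: 0.0
```

Run:
```python
from h import *
go(441.5,117,56)
im,d=ctrl.get_image('side'); W=world('side',d)
q=W[(np.hypot(W[...,0]-640,W[...,1]-90)<50)&(np.abs(W[...,2]-54)<6)]
print(cv2.minEnclosingCircle(q[:,:2].astype(np.float32)),np.median(q[:,2]))
```

```text
t 15.2 cm [ 1.000e-02 -6.000e-02  1.052e+01] spin -0.1 q7 -0.81 pos [442.1 117.  161.2] w 85.5
((641.3265991210938, 90.71118927001953), 30.46670150756836) 54.055591828776414
```

The 46 lens is placed at (641,91) with its top at 54. Now I'll grip the 70.

Request:
play_rows(targets=[[0,0,0,4,0],[0,0,0,7,0],[0,0,0,9,0],[0,0,0,10,0],[0,0,0,10.5,0],[0,0,0,10.5,0],[0,0,0,10.5,0],[1,0,0,10.5,0],[1,0,0,10.5,0],[1,0,0,10.5,0]])

```text
clock: 16.2
eef_pos: [440.7, 116.9, 57.4]
tool_rot: [3.14, 0.0, 1.641]
force: [-1.2, 0.1, 8.6]
width: 60.7
gripper_force: 63.4
```

Request:
play_rows(targets=[[1,0,0,0,0],[1,0,0,0,0],[1,0,0,0,0],[1,0,0,0,0],[1,0,0,-0.7,0],[1,0,0,-1.5,0],[1,0,0,-2.5,0],[1,0,0,-4,0],[1,0,0,-5,0],[1,0,0,-5,0]])

```text
clock: 17.2
eef_pos: [441.3, 117.1, 107.8]
tool_rot: [3.139, -0.001, 1.64]
force: [0.6, 0.3, -2.7]
width: 60.5
gripper_force: 65.5
```

Run:
```python
from h import *
go(647.2,-1.5,106)
```

```text
t 17.2 cm [-13.25  19.72   0.18] spin -0.0 q7 -0.91 pos [441.3 117.1 107.8] w 60.5
```

Request:
play_rows(targets=[[1,-1.5,2,0,0],[1,-3.8,5.5,0,0],[1,-6,9,0,0],[1,-8.2,12.4,0,0],[1,-10.4,15.5,0,0],[1,-12,17.8,0,0],[1,-12.9,19.2,0,0],[1,-13.3,19.7,0,0],[1,-13.3,19.7,0,0],[1,-13.3,19.7,0,0]])

```text
clock: 18.2
eef_pos: [644.9, -1.0, 105.9]
tool_rot: [-3.14, -0.001, 1.642]
force: [-0.4, -0.1, -2.5]
width: 60.4
gripper_force: 65.8
```

Request:
play_rows(targets=[[1,0,0,0.7,0],[1,0,0,1.6,0],[1,0,0,2.5,0],[1,0,0,3.1,0],[1,0,0,3.5,0],[1,0,0,3.7,0],[1,0,0,3.9,0],[1,0,0,4.0,0],[1,0,0,4.0,0],[1,0,0,4.0,0]])

```text
clock: 19.2
eef_pos: [646.4, -2.0, 66.6]
tool_rot: [3.141, -0.0, 1.641]
force: [0.2, -1.9, -3.1]
width: 60.5
gripper_force: 65.8
```

Run:
```python
from h import *
go(647.2,-1.5,62)
```

```text
t 19.2 cm [0.04 0.08 0.46] spin 0.0 q7 -0.5 pos [646.4  -2.   66.6] w 60.5
```

Request:
play_rows(targets=[[1,0,0,0.15,0],[1,0,0,0.25,0],[1,0,0,0.32,0],[1,0,0,0.38,0],[1,0,0,0.42,0],[1,0,0,0.46,0],[1,0,0,0.46,0]])

```text
clock: 19.9
eef_pos: [646.2, -2.0, 62.5]
tool_rot: [3.141, 0.0, 1.641]
force: [-3.6, -0.1, 4.8]
width: 60.5
gripper_force: 66.7
```

Request:
play_rows(targets=[[0.6,0,0,0,0],[0.3,0,0,0,0],[0,0,0,0,0],[0,0,0,0,0],[0,0,0,0,0],[0,0,0,-2,0],[0,0,0,-5,0],[0,0,0,-9,0],[0,0,0,-13,0],[0,0,0,-13,0]])

```text
clock: 20.9
eef_pos: [649.9, -0.8, 197.7]
tool_rot: [3.13, -0.001, 1.641]
force: [0.1, 0.4, 0.7]
width: 85.4
gripper_force: 0.0
```

Run:
```python
from h import *
go(440.5,244,192)
```

```text
t 20.9 cm [ 25.88 -19.18   0.57] spin 0.0 q7 -0.4 pos [649.9  -0.8 197.7] w 85.4
```

Request:
play_rows(targets=[[0,25.9,-18.9,0,0],[0,25.9,-18.9,0,0],[0,25.9,-18.9,0,0],[0,25.9,-18.9,0,0],[0,25.9,-18.9,0,0],[0,25.9,-18.9,0,0],[0,25.9,-18.9,0,0],[0,25.9,-18.9,0,0],[0,25.9,-18.9,0,0],[0,25.9,-18.9,0,0]])

```text
clock: 21.9
eef_pos: [440.6, 241.8, 191.3]
tool_rot: [3.142, 0.001, 1.638]
force: [0.4, -0.6, 0.1]
width: 85.8
gripper_force: 0.0
```

Run:
```python
from h import *
go(440.5,244,82)
im,d=ctrl.get_image('side'); W=world('side',d)
q=W[(np.hypot(W[...,0]-647,W[...,1]+1)<45)&(np.abs(W[...,2]-78)<6)]
print(cv2.minEnclosingCircle(q[:,:2].astype(np.float32)),np.median(q[:,2]))
```

```text
t 21.9 cm [2.200e-01 1.000e-02 1.093e+01] spin -0.1 q7 -0.99 pos [440.6 241.8 191.3] w 85.8
((648.1220703125, -2.9961352348327637), 30.550792694091797) 78.0749233017197
```

The 70 lens is placed at (648,−3) with its top at 78. Now the 98.

Request:
play_rows(targets=[[0,0.1,0,4,0],[0,0.1,0,7,0],[0,0.1,0,9,0],[0,0.1,0,10.4,0],[0,0.1,0,10.9,0],[0,0.1,0,10.9,0],[0,0.1,0,10.9,0],[1,0.1,0,10.9,0],[1,0.1,0,10.9,0],[1,0.1,0,10.9,0]])

```text
clock: 22.95
eef_pos: [439.6, 244.3, 83.8]
tool_rot: [3.14, -0.0, 1.641]
force: [-1.5, -1.6, 5.5]
width: 62.3
gripper_force: 64.1
```

Request:
play_rows(targets=[[1,0,0,0,0],[1,0,0,0,0],[1,0,0,0,0],[1,0,0,0,0],[1,0,0,-0.7,0],[1,0,0,-2,0],[1,0,0,-4,0],[1,0,0,-6,0],[1,0,0,-8,0],[1,0,0,-8,0]])

```text
clock: 23.95
eef_pos: [440.9, 245.1, 165.5]
tool_rot: [3.137, -0.003, 1.64]
force: [0.5, 1.9, -3.6]
width: 62.7
gripper_force: 66.6
```

Run:
```python
from h import *
go(653.8,-93.3,162)
```

```text
t 23.9 cm [-35.24  18.88   0.35] spin -0.0 q7 -1.03 pos [440.9 245.1 165.5] w 62.7
```

Request:
play_rows(targets=[[1,-2,0.5,0,0],[1,-6,1.5,0,0],[1,-10.5,2.5,0,0],[1,-15,3.5,0,0],[1,-19.5,4.5,0,0],[1,-24,5.5,0,0],[1,-28.5,6.5,0,0],[1,-32.5,7.5,0,0],[1,-35.2,9.5,0,0],[1,-35.2,9.5,0,0]])

```text
clock: 24.95
eef_pos: [560.9, -106.7, 161.6]
tool_rot: [3.14, 0.003, 1.632]
force: [-0.6, 0.3, -3.4]
width: 62.8
gripper_force: 66.9
```

Run:
```python
from h import *
go(653.8,-93.3,162)
```

```text
t 24.9 cm [ 0.77  9.36 -0.04] spin -0.5 q7 -0.33 pos [ 560.9 -106.7  161.6] w 62.8
```

Request:
play_rows(targets=[[1,0,0,0,0],[1,0,1.5,0,0],[1,0,4.5,0,0],[1,0,7.5,0,0],[1,0,9,0,0],[1,0,9.3,0,0],[1,0,9.3,0,0],[1,0,9.3,0,0]])

```text
clock: 25.75
eef_pos: [650.1, -93.4, 162.3]
tool_rot: [-3.139, 0.0, 1.642]
force: [0.6, 0.2, -4.1]
width: 62.7
gripper_force: 67.2
```

Run:
```python
from h import *
go(653.8,-93.3,88)
```

```text
t 25.8 cm [-0.02  0.37  7.43] spin 0.1 q7 -0.29 pos [650.1 -93.4 162.3] w 62.7
```

Request:
play_rows(targets=[[1,0,0.2,1,0],[1,0,0.2,2.5,0],[1,0,0.2,4,0],[1,0,0.2,5.2,0],[1,0,0.2,6.1,0],[1,0,0.2,6.6,0],[1,0,0.2,6.8,0],[1,0,0.2,6.9,0],[1,0,0.2,6.9,0],[1,0,0.2,6.9,0]])

```text
clock: 26.75
eef_pos: [654.1, -93.7, 94.3]
tool_rot: [3.141, 0.0, 1.641]
force: [-0.2, -0.3, -3.9]
width: 62.6
gripper_force: 67.2
```

Run:
```python
from h import *
go(653.8,-93.3,88.2)
```

```text
t 26.8 cm [ 0.04 -0.02  0.61] spin 0.0 q7 -0.34 pos [654.1 -93.7  94.3] w 62.6
```

Request:
play_rows(targets=[[1,0,0,0.15,0],[1,0,0,0.28,0],[1,0,0,0.36,0],[1,0,0,0.42,0],[1,0,0,0.48,0],[1,0,0,0.53,0],[1,0,0,0.57,0],[1,0,0,0.6,0],[1,0,0,0.6,0]])

```text
clock: 27.65
eef_pos: [653.7, -93.7, 88.9]
tool_rot: [3.141, 0.001, 1.641]
force: [-3.7, 0.2, 6.1]
width: 62.5
gripper_force: 67.8
```

Request:
play_rows(targets=[[0.6,0,0,0,0],[0.3,0,0,0,0],[0,0,0,0,0],[0,0,0,0,0],[0,0,0,0,0],[0,0,0,-2,0],[0,0,0,-5,0],[0,0,0,-9,0],[0,0,0,-13,0],[0,0,0,-13,0]])

```text
clock: 28.65
eef_pos: [657.4, -92.9, 224.0]
tool_rot: [3.13, 0.001, 1.641]
force: [0.5, 0.8, -0.2]
width: 85.3
gripper_force: 0.0
```

Request:
play_rows(targets=[[0,0,-5,0,0],[0,0,-10,0,0],[0,0,-15,0,0],[0,0,-20,0,0],[0,0,-20,0,0],[0,0,-20,0,0],[0,0,-20,0,0]])

```text
clock: 29.35
eef_pos: [455.9, -107.7, 218.0]
tool_rot: [3.139, -0.0, 1.641]
force: [1.0, 0.6, 0.2]
width: 85.4
gripper_force: 0.0
```

Run:
```python
from h import *
t=np.array([-0.072,.9974]); c=np.array([650.5,-47.4])
ims=[]
for cam in('side','top'):
    im,d=ctrl.get_image(cam); W=world(cam,d); ims.append(im)
    for h,s in ((46,138),(70,46),(98,-46),(130,-138)):
        w=c+s*t
        q=W[(np.hypot(W[...,0]-w[0],W[...,1]-w[1])<45)&(np.abs(W[...,2]-h-8)<5)]
        e,r=cv2.minEnclosingCircle(q[:,:2].astype(np.float32)); print(cam,h,np.round(np.array(e)-w,1),round(r,1),round(np.median(q[:,2])-8-h,1))
    W0=np.load(cam+'W.npy')
    f=lambda W:np.median(W[(np.hypot(W[...,0]-632,W[...,1]-240)<75)&(W[...,2]>30)],axis=0)
    print('camera',f(W0),f(W))
save('final',np.hstack([cv2.resize(ims[0][150:430,270:500],(460,560)),cv2.resize(ims[1][170:320,230:400],(340,300))[[*range(300)]+[299]*260]]))
```

```text
side 46 [ 2.  -0.7] 30.2 0.1
side 70 [ 1.7 -0.9] 31.3 0.1
side 98 [-0.7 -0.8] 31.2 0.2
side 130 [-1.1  0.2] 31.7 0.2
camera [631.40240046 219.3938512   68.72807707] [631.08709789 218.93841504  68.89146901]
top 46 [-0.5  1.6] 29.2 0.2
top 70 [-1.3  1.1] 29.7 0.1
top 98 [-1.7  0.5] 30.9 0.0
top 130 [-1.2  3. ] 31.6 0.1
camera [628.94841533 233.70774134  70.17285333] [628.85267222 234.01851993  69.97862757]
```

View pics/final.png

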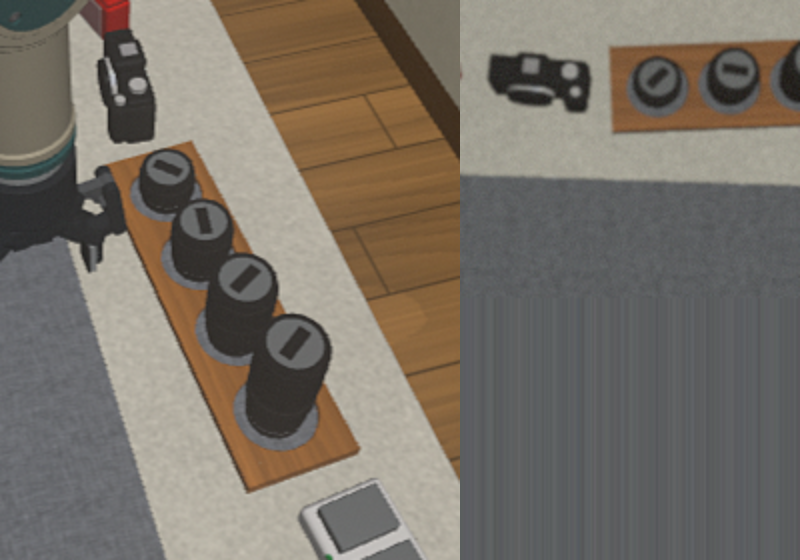

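The final picture shows the four lenses upright in the wells, rising away from the black camera. The left half has the 46 at (167,180) up to the 130 at (290,380). All are within 3.5 mm of the well centres at the right height, the camera has not moved, and the arm is clear.

```bash
python3 -c "
from cell import ctrl
print(ctrl.finish_job())"
```

```text
the job is handed in; nothing more can be done
None
```

The job is handed in: all four lenses stand upright in the tray, 46, 70, 98 and 130 mm from the camera's end outward, each measured within 3.5 mm of its well's centre, and the camera was not moved.

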